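# Shim the cereal-dispenser riser level

## Task

The hinged board that carries the cereal dispenser sags at its near right corner. Fetch the wooden wedge, lay it flat on the shelf and push it, thin end first, in under that corner's steel foot until the bubble of the level on the board sits centred between its two lines, then leave it there holding the board. Push gently, do not force the board on past level or handle the board itself, and leave everything else standing where it is.

Things in the scene. Friction and masses are not known exactly. Their poses are not given: they have to be found in the camera images.
- base: Fixed dark-wood hinge block (+y) and rest post carrying the board (mm). Origin on the shelf under the board's middle; x: the way the wedge is pushed, roughly away from the robot; y: from the sagging end to the hinged end; z up. Hinge axis along x at y 125, z 49. Rest post 24 square, 30 high at x 60, y -45. Under the near right corner it is open from the front.
- riser: Elm board 160 (x) by 280 (y) by 18, top 58 above the shelf when level; origin on the hinge axis. Starts 2 degrees low at its right (-y) end. A stop lets it rise only 0.8 degrees past level: then the wedge jams and the force climbs steeply. Carries the empty cereal dispenser (to 310 high, near the hinge) and the level; it presses 4 to 7 N on the wedge.
- foot_spot (a point): Point on the shelf straight below the board's steel levelling foot (base x -65, y -115), axes as the base's. The foot is a round-ended screw 18 across, 15 behind the board's front edge; screwed out by an unknown amount: its end starts 4 to 15 above the shelf and is 8.4 higher when level, so only the bubble tells how deep the wedge must go.
- bubble (a joint): Bubble of the spirit level (body 150 by 28 by 20 along y on the board, middle at base x 15, y -55): its distance from the vial's middle in m, -0.0245 at the start (towards the hinge), 0 level, positive past level. Bubble 14 mm long, its two black lines 20 mm apart. Each 10 mm of wedge travel under load moves it about 5.8 mm.
- wedge: Plain oak wedge, 130 long (x), 44 wide (y), 0.12 kg, centre of mass at x -19; origin mid-underside. Thin end, 3 thick, at x +65; top slopes up 1 in 5 to 25 at x -45; then a square butt 20 long, 44 wide, 30 high (x -45 to -65), to push on its flat back. Grip across the sides near the centre of mass, or it swings. Friction holds it where left; pushing it under load takes up to 20 N.
- nose (a point): Middle of the wedge's thin edge, on its underside (wedge x = +65); axes as the wedge's.
- dome: Glass cake dome with knob on a white plate, 250 across, 170 high; loose bystander, origin at the centre of its underside.
- scoop: Steel ice cream scoop lying down, 218 long, round bowl 56 across and 26 high at its +x end; loose bystander, origin at the centre of its underside.
- ramekin: Grey ceramic ramekin, 84 across, 45 high; loose bystander, origin at the centre of its underside.
- coaster: Round bamboo coaster, 100 across, 9 thick; loose bystander, origin at the centre of its underside.
- jar: Glass storage jar, 90 across, 130 high; loose bystander, origin at the centre of its underside.
- tin: Tin can, 74 across, 110 high; loose bystander, origin at the centre of its underside.
- eggcup: White egg cup, 48 across, 60 high; loose bystander, origin at the centre of its underside.
- cutter: Steel ring pastry cutter, 72 across, 35 high; loose bystander, origin at the centre of its underside.
Mind the look-alikes: they are no part of the job. Leave any blue or pink look-alike of the wedge alone.

How it is judged:
On the way, in this order (a step that is already met when the one before it is completed fails the run):
1. the wedge lies flat with its thin end in under the foot, the board still sagging (x of nose in the frame of foot_spot above 0 m and y of nose in the frame of foot_spot between -0.02 and 0.02 m and angle between wedge's own z axis and vertical below 0.035 rad and value of joint bubble below -0.015 m), for 0.05 s.
2. the wedge carries the board with the bubble between the lines (value of joint bubble between -0.003 and 0.003 m and y of nose in the frame of foot_spot between -0.02 and 0.02 m and angle between wedge's own z axis and vertical below 0.035 rad and contact force between wedge and riser above 1 N), for 0.3 s.
At the end, for the whole second after the job is handed in: The bubble is within 3 mm of centre (wholly between its lines), the board rests on the wedge (over 1 N), the wedge lies flat on the shelf (tilt under 2 degrees) and at rest, with its thin edge's middle within 20 mm sideways of the line through the foot (all of step 2 and linear speed of wedge below 0.005 m/s); the robot touches nothing.
It fails at once if the wedge is forced: more than 20 N between wedge and board (contact force between wedge and riser above 20 N).
It fails at once if the robot presses, lifts or knocks the board (over 3 N) (contact force between any of the fingers, the arm and riser above 3 N).
It fails at once if a bystander is shifted by more than 20 mm (distance of any of dome, scoop, ramekin, coaster, jar, tin, eggcup, cutter from where it was at the start of the episode above 0.02 m).
It also fails if it takes over 64 s, if anything falls off the work surface, if the arm or the gripper's body presses on something with over 40 N, if the wrist force passes 120 N, or if a joint passes its speed limit or range.

## Robot

A 7-joint arm with a two-finger parallel gripper is mounted at the origin on the work surface. World frame = base frame: x ahead of the robot, y to its left, z up, the work surface at z = 0. Lengths are in m, angles in rad, forces in N, time in s.
With the tool pointing down it reaches from about 0.425 to 0.825 m from the base axis. Payload 3.6 kg.
Tool frame: the origin (TCP) lies midway between the tips of the shut fingers; the grasp point (between the pads) lies 19 mm behind it (env.pinch_z is the distance from the TCP to the grasp point, in m); z points along the fingers, y is the line along which they close (so a half turn about z gives the same grasp; the last joint's range is limited). The gripper opens to 85 mm and grips with 20 to 120 N. Pads are 22 mm wide; open, the fingers measure 114 mm over their backs; the gripper's body (76 mm by 85 mm) begins 54 mm behind the grasp point. The pads swing forward as they close: fully open they stand 13 mm farther back than shut.
Start: joints at [-1.367, 0.615, -0.013, 1.423, 0.008, 1.103, -0.04], TCP at [0.148, 0.633, 0.231] pointing down, gripper open.
Joint ranges: [-3.12, 3.12], [-0.3, 2.06], [-1.34, 1.32], [0.26, 2.42], [-1.36, 4.5], [0.01, 1.98], [-2.84, 2.84]. Speed limits (rad/s): [2.79, 2.79, 3.14, 3.14, 3.14, 3.14, 3.14].

## Interface

Orientations are given as a rotation vector (axis times angle).
In Python, from bench import env gives the robot as it stands.
- The arm moves only by the shell command python3 -m crank 'ROWS' [FORCE]. ROWS is a JSON object whose one key "series" holds a list of rows, each an object of numbers: "x", "y", "z": the shift along the tool's x, y, z in mm; "wx", "wy", "wz": the turn, a rotation vector about the tool's x, y, z in degrees; "gripper": the finger opening in mm, from 0 to 85.4. A call has exactly 5 rows; each row is the pose to reach, as a shift and turn from the pose commanded when the call began, along the tool's axes at that moment; what a row does not reach only later rows make up. A row lasts 1/10 s, in which the tool goes at most 50 mm and 8.59 degrees, less where a joint would pass 70% of its speed; a pose out of reach is approached as far as the arm can. A call with a gripper value outside its range is refused whole. The fingers move at their own pace and stop on an object; FORCE is the grip in N (left out, the last holds). Time passes only in rows, so rows that repeat a pose let the fingers close, or fill a call up. It gives the time, the measured TCP pose, the force, the opening and the grip force at its end, in the units of the state.
- env.read_state(): the state, without advancing time (a new reading comes with each control period).
- env.snapshot(name): name is "side" or "top" or "wrist"; returns a dict with "img" (480x640x3 uint8, blue, green, red), "fovy" (degrees; the focal length in pixels is half the picture's height over the tangent of half this angle, whatever the lens; pixels are square), "cx", "cy" (the principal point, pixels), "rvec" (rotation vector, rad) and "tvec" (3), from world to camera coordinates, as OpenCV has them. Camera axes: x right, y down, z forward; pixel columns grow to the right and rows downward; lengths in m; the calibration is good to about 2 mm. The wrist camera is an equidistant fisheye: a pixel r from the principal point sees the ray r / f radians off the axis. A picture is of the moment at which its call begins. There is no depth.
- env.finish_job(): hands the job in; it is judged then, once.
The state is a dict: "time_s": time; "joint_pos": joint angles; "joint_velocities": joint speeds; "joint_torque": joint torques, N m; "tool_pos": TCP position; "ee_rot": TCP orientation; "wrist_force": force on the tool from outside, world axes, zero at the start; "torque": the same for the moment, N m; "finger_gap": finger opening in m; "grasp_force": force on a finger pad.
Only numpy, scipy, OpenCV 4.12 (cv2) and the standard library are available. Lean on these libraries where they do the work, as an engineer would, in place of code of your own. Each camera call takes 0.05 s, during which the arm holds its last target. There are 200 camera calls.

## Working session

There is one attempt and no reset: what is moved stays moved. The work goes in short steps, Python scripts to look and compute and a shell command to move; the robot and the scene stay as the last step left them, time stands still between calls to the robot, and variables do not carry over. Pictures are saved under pics/ and viewed, at most 10 in all, crops included, and the job is handed in when it is done.

```bash
ls; mkdir -p pics; cat > h.py <<'E'
import numpy as np, cv2
from bench import env
from scipy.spatial.transform import Rotation as R
def cam(s):
    Rm=R.from_rotvec(np.ravel(s["rvec"])).as_matrix(); t=np.ravel(s["tvec"]); f=240/np.tan(np.radians(s["fovy"])/2)
    return Rm,t,f
def px2w(s,u,v,z,fish=False):
    Rm,t,f=cam(s); d=np.array([u-s["cx"],v-s["cy"]])
    if fish:
        r=np.hypot(*d); th=r/f; c=np.array([*(d/max(r,1e-9)*np.sin(th)),np.cos(th)])
    else: c=np.array([d[0]/f,d[1]/f,1])
    o=-Rm.T@t; w=Rm.T@c
    return o+w*(z-o[2])/w[2]
def w2px(s,p,fish=False):
    Rm,t,f=cam(s); c=Rm@np.array(p)+t
    if fish:
        r=np.hypot(c[0],c[1]); th=np.arctan2(r,c[2]); return c[:2]/r*th*f+[s["cx"],s["cy"]]
    return c[:2]/c[2]*f+[s["cx"],s["cy"]]
E
python3 - <<'E'
from h import *
import pickle
S={n:env.snapshot(n) for n in("side","top","wrist")}
pickle.dump(S,open("s0.pkl","wb"))
for n,s in S.items():
    cv2.imwrite(f"pics/{n}0.png",s["img"]); Rm,t,f=cam(s); print(n,s["fovy"],s["cx"],s["cy"],-Rm.T@t,Rm[2])
print(env.read_state(),env.pinch_z)
E
```

```text
pics
side 44.81773238172076 320.5420557685867 229.9560214353525 [ 0.1301686  -1.01584256  0.86343325] [ 0.30733388  0.74033481 -0.59787144]
top 52.1651268703555 309.96665191142375 249.09463971781958 [ 0.36411817 -0.00478292  1.21237376] [ 0.14989737 -0.02784771 -0.98830931]
wrist 65.70646984690485 314.4059493482106 244.0945046717906 [0.07206817 0.65111827 0.37204578] [ 0.29637067 -0.0722536  -0.95233599]
{'time_s': 0.15, 'joint_pos': array([-1.36751868,  0.61567649, -0.01260221,  1.42452853,  0.00811104,
        1.10339487, -0.0404188 ]), 'joint_velocities': array([ 0.00074847, -0.00303976,  0.00086604, -0.00467537, -0.00234281,
        0.00102468, -0.00089787]), 'joint_torque': array([ 8.17429718e-04, -4.69661343e+01,  2.59622494e-01, -1.71252161e+01,
        9.98088391e-03,  7.13442845e-03,  6.92480356e-06]), 'tool_pos': array([0.14790821, 0.63235153, 0.23041842]), 'ee_rot': array([-3.60058510e-01, -3.12069921e+00,  3.05923640e-03]), 'wrist_force': array([ 0.20157473, -0.13918517,  0.27147703]), 'torque': array([-0.02760205, -0.0262202 ,  0.04834719]), 'grasp_force': 0.0, 'finger_gap': 0.08526853561601767} 0.0187
```

View pics/top0.png

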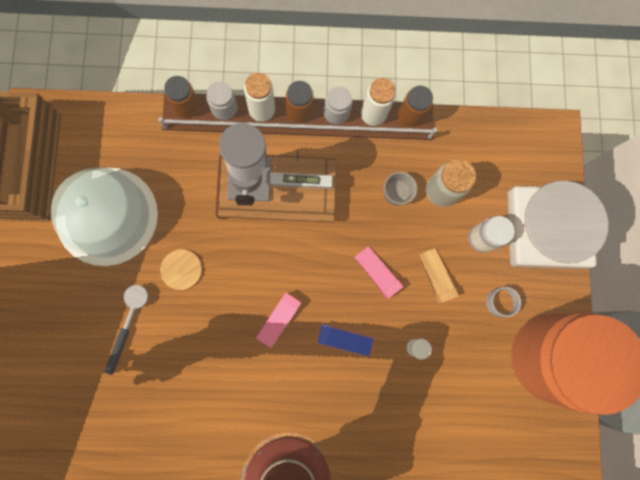

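View pics/side0.png

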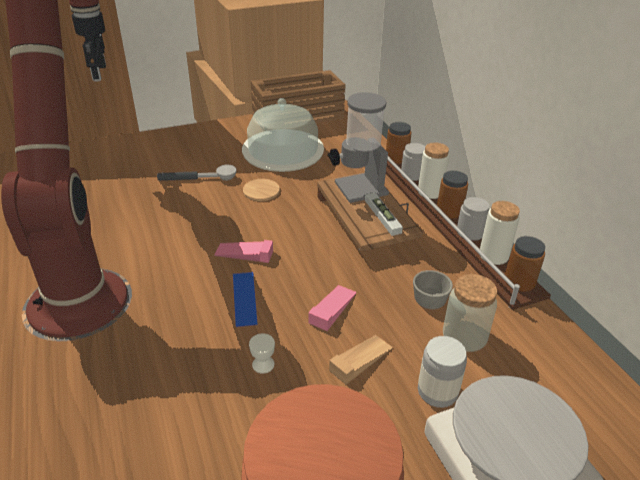

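Top picture: the board spans (218,155)–(334,218), with its near right corner at (334,218). Wedge candidates are oak (439,275), pink (379,272), pink (279,319) and blue (346,340). The task says plain oak, so I choose (439,275) and check it in a close crop.

```bash
python3 - <<'E'
from h import *
import pickle
S=pickle.load(open("s0.pkl","rb"))
def crop(n,x,y,w,h,k): return cv2.resize(S[n]["img"][y:y+h,x:x+w],None,fx=k,fy=k,interpolation=cv2.INTER_CUBIC)
# wedge top crop 400x300 : x 405..475; 
a=crop("top",410,240,66,66,6); b=crop("side",318,325,80,66,5)
b=cv2.copyMakeBorder(b,0,396-330,0,0,cv2.BORDER_CONSTANT)
cv2.imwrite("pics/c1.png",np.hstack([a,b]))
a=crop("top",210,145,133,85,6); cv2.imwrite("pics/c2.png",a)
E
```

```text
(no output)
```

View pics/c1.png

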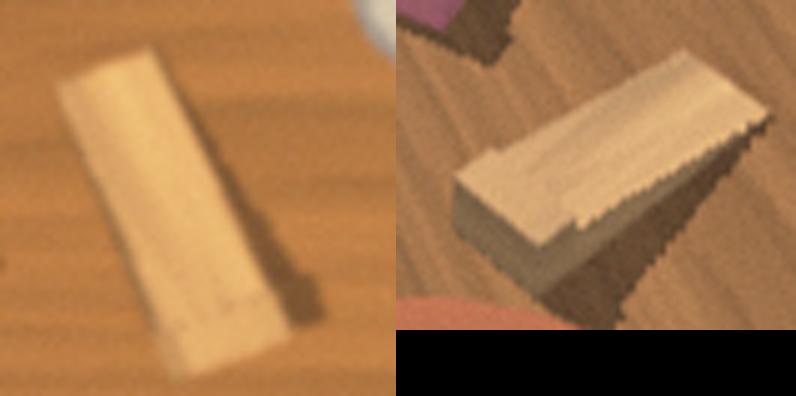

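View pics/c2.png

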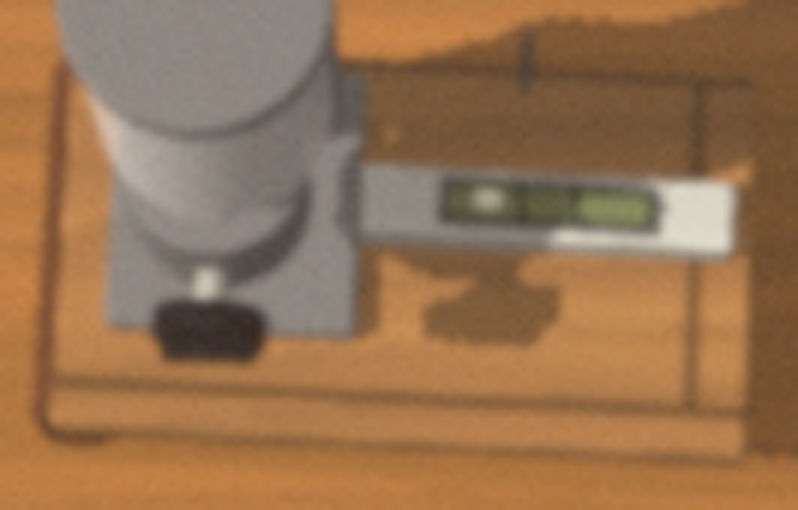

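The crop shows a plain oak wedge with its thin end up-left at about (423,251) and the butt at about (450,300). The board crop shows its front right corner at about (333.7,221.3). The bubble lies toward the hinge.

```bash
cat > fit.py <<'E'
from h import *
import pickle
from scipy.optimize import least_squares
S=pickle.load(open("s0.pkl","rb"))
def T(q,p): c,s=np.cos(q[2]),np.sin(q[2]); return np.array([q[0]+c*p[0]-s*p[1],q[1]+s*p[0]+c*p[1],p[2]])
def fit(obs,q0):
    r=least_squares(lambda q:np.concatenate([w2px(S[n],T(q,p))-uv for n,p,uv in obs]),q0,loss="soft_l1")
    print(np.round(r.x,4),np.degrees(r.x[2]).round(2)); print(np.round(r.fun.reshape(-1,2),1).tolist()); return r.x
t=lambda u,v:("top",(410+u/6,240+v/6)); sd=lambda u,v:("side",(318+(u-396)/5,325+v/5))
def o(a,p): return (a[0],p,np.array(a[1]))
m=1e-3
W=[o(t(58,85),(.065,.022,.003)),o(t(150,47),(.065,-.022,.003)),o(t(290,337),(-.065,-.022,.03)),
   o(sd(683,50),(.065,.022,.003)),o(sd(770,115),(.065,-.022,.003)),o(sd(540,246),(-.065,-.022,.03)),o(sd(455,178),(-.065,.022,.03))]
w=fit(W,[.45,-.27,.4])
b=lambda u,v:("top",(210+u/6,145+v/6))
a=np.radians(2)
def bd(x,y,z): # board level coords -> sagged, base frame
    dy,dz=y-.125,z-.049; return (x,.125+dy*np.cos(a)+dz*np.sin(a)*1,.049+dz*np.cos(a)+dy*np.sin(a))
B=[o(b(742,458),bd(-.08,-.14,.04)),o(b(752,82),bd(.08,-.14,.058)),o(b(40,432),bd(-.08,.14,.04)),
   o(b(737,185),bd(.029,-.13,.078)),o(b(735,258),bd(.001,-.13,.078))]
q=fit(B,[.57,.0,0])
E
python3 - <<'E'
from fit import *
im=cv2.resize(S["side"]["img"][170:270,300:430],None,fx=6,fy=6,interpolation=cv2.INTER_CUBIC)
for x,y,z in [(-.08,-.14,.058),(.08,-.14,.058),(-.08,.14,.058),(-.08,-.14,.04),(.029,-.13,.078),(.001,-.13,.078),(-.065,-.115,.03)]:
    u=(w2px(S["side"],T(q,bd(x,y,z)))-[300,170]+.5)*6
    cv2.drawMarker(im,tuple(int(k) for k in u),(255,0,0),cv2.MARKER_CROSS,10,1)
cv2.imwrite("pics/c3.png",im)
print("foot",T(q,(-.065,-.115,0)), "wedge com",T(w,(-.019,0,0)))
E
```

```text
[ 0.4927 -0.359   0.3818] 21.88
[[-0.1, -0.8], [0.6, -0.4], [0.9, -0.8], [0.0, 0.1], [-0.6, -0.6], [-0.5, 0.2], [-0.6, -0.1]]
[ 0.6916  0.0441 -0.0182] -1.04
[[-0.1, 2.1], [0.9, -0.1], [2.3, -0.0], [-1.0, -0.0], [-1.1, -1.0]]
foot [ 0.62449041 -0.06970991  0.        ] wedge com [ 0.47508847 -0.36605044  0.        ]
```

View pics/c3.png

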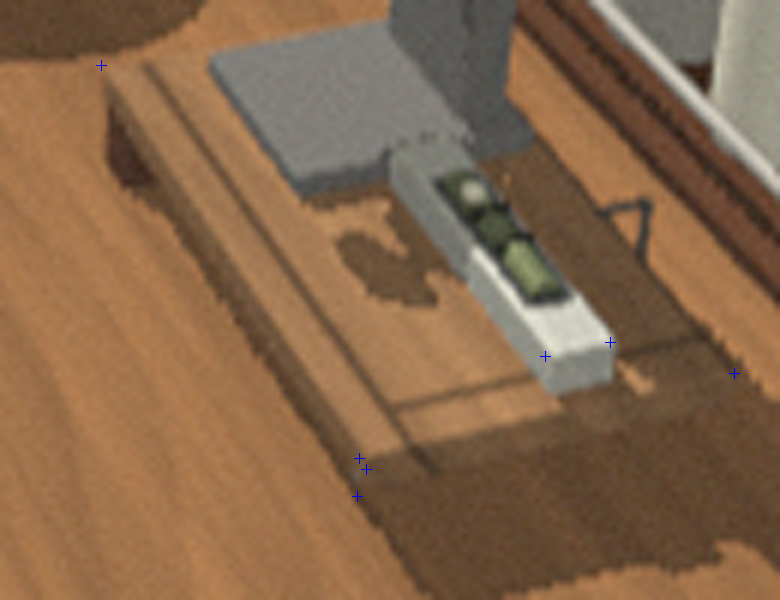

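```bash
cat > plan.py <<'E'
from h import *
def plan(pts):
    """pts: (x,y,z,yaw of tool y deg); prints shift/turn in tool axes per call, starting from measured pose"""
    st=env.read_state(); p=st["tool_pos"]; M=R.from_rotvec(st["ee_rot"]).as_matrix()
    print("t",st["time_s"],"p",np.round(p,4),"yaw",np.degrees(np.arctan2(M[1,1],M[0,1])).round(2),"F",np.round(st["wrist_force"],1),"gap",round(st["finger_gap"],4),"zaxis",np.round(M[:,2],4))
    for x,y,z,yaw in pts:
        q=np.array([x,y,z]); a=np.radians(yaw); N=np.array([[-np.sin(a),np.cos(a),0],[np.cos(a),np.sin(a),0],[0,0,-1]]).T
        d=M.T@(q-p)*1000; w=np.degrees(R.from_matrix(M.T@N).as_rotvec())
        print("shift",np.round(d,1),"turn",np.round(w,2),"dist",np.linalg.norm(d).round()); p,M=q,N
E
python3 - <<'E'
from plan import *
plan([(.34,.47,.25,46),(.48,.27,.25,15),(.50,.03,.25,-16),(.52,-.2,.2,-45),(.475,-.366,.12,-68.1)])
E
```

```text
t 0.15 p [0.1479 0.6324 0.2304] yaw 76.84 F [ 0.2 -0.1  0.3] gap 0.0853 zaxis [-4.0e-04 -1.9e-03 -1.0e+00]
shift [-224.  -114.4  -19.3] turn [-1.100e-01  3.000e-02  3.084e+01] dist 252.0
shift [-239.6  -46.6    0. ] turn [ 0.  0. 31.] dist 244.0
shift [-237.   -42.8    0. ] turn [ 0.  0. 31.] dist 241.0
shift [-215.6   82.6   50. ] turn [ 0.  0. 29.] dist 236.0
shift [-149.2   85.6   80. ] turn [ 0.   0.  23.1] dist 190.0
```

```bash

python3 -m crank '{"series":[{"x":-45,"y":-23,"z":-4,"wz":6},{"x":-90,"y":-46,"z":-8,"wz":12},{"x":-134,"y":-69,"z":-12,"wz":18},{"x":-179,"y":-92,"z":-16,"wz":25},{"x":-224,"y":-114,"z":-19,"wz":31}]}'
python3 -m crank '{"series":[{"x":-48,"y":-9,"wz":6},{"x":-96,"y":-19,"wz":12},{"x":-144,"y":-28,"wz":18},{"x":-192,"y":-37,"wz":25},{"x":-240,"y":-47,"wz":31}]}'
python3 -c "
from plan import *
plan([(.50,.03,.25,-16),(.52,-.2,.2,-45),(.475,-.366,.12,-68.1)])"
```

```text
t 0.15 p [0.1479 0.6324 0.2304] yaw 76.84 F [ 0.2 -0.1  0.3] gap 0.0853 zaxis [-4.0e-04 -1.9e-03 -1.0e+00]
shift [-480.  -506.4  -18.6] turn [-8.000e-02  9.000e-02  9.284e+01] dist 698.0
shift [-215.6   82.6   50. ] turn [ 0.  0. 29.] dist 236.0
shift [-149.2   85.6   80. ] turn [ 0.   0.  23.1] dist 190.0validation failed for argument at $.se...
validation failed for argument at $.se...
```

```bash

python3 -m crank '{"series":[{"x":-45,"y":-23,"z":-4,"wx":0,"wy":0,"wz":6,"gripper":85},{"x":-90,"y":-46,"z":-8,"wx":0,"wy":0,"wz":12,"gripper":85},{"x":-134,"y":-69,"z":-12,"wx":0,"wy":0,"wz":18,"gripper":85},{"x":-179,"y":-92,"z":-16,"wx":0,"wy":0,"wz":25,"gripper":85},{"x":-224,"y":-114,"z":-19,"wx":0,"wy":0,"wz":31,"gripper":85}]}'
python3 -c "
from plan import *
plan([(.48,.27,.25,15),(.50,.03,.25,-16),(.52,-.2,.2,-45),(.475,-.366,.12,-68.1)])"
```

```text
time_s: 0.65
tool_pos: [0.3397, 0.4706, 0.2503]
ee_rot: [-1.187, -2.908, 0.0]
wrist_force: [1.2, 0.8, -0.4]
finger_gap: 0.0848
grasp_force: 0.0
t 0.65 p [0.3397 0.4706 0.2503] yaw 45.59 F [ 1.2  0.8 -0.4] gap 0.0848 zaxis [-1.e-04 -0.e+00 -1.e+00]
shift [-240.6  -45.1    0.3] turn [-1.000e-02 -0.000e+00  3.059e+01] dist 245.0
shift [-237.   -42.8    0. ] turn [ 0.  0. 31.] dist 241.0
shift [-215.6   82.6   50. ] turn [ 0.  0. 29.] dist 236.0
shift [-149.2   85.6   80. ] turn [ 0.   0.  23.1] dist 190.0
```

All seven keys are required in each row, and tracking is good. Continuing.

```bash

python3 -m crank '{"series":[{"x":-48,"y":-9,"z":0,"wx":0,"wy":0,"wz":6,"gripper":85},{"x":-96,"y":-18,"z":0,"wx":0,"wy":0,"wz":12,"gripper":85},{"x":-144,"y":-27,"z":0,"wx":0,"wy":0,"wz":18,"gripper":85},{"x":-192,"y":-36,"z":0,"wx":0,"wy":0,"wz":24,"gripper":85},{"x":-241,"y":-45,"z":0,"wx":0,"wy":0,"wz":30.6,"gripper":85}]}' | head -2
python3 -m crank '{"series":[{"x":-47,"y":-9,"z":0,"wx":0,"wy":0,"wz":6,"gripper":85},{"x":-95,"y":-17,"z":0,"wx":0,"wy":0,"wz":12,"gripper":85},{"x":-142,"y":-26,"z":0,"wx":0,"wy":0,"wz":18,"gripper":85},{"x":-190,"y":-34,"z":0,"wx":0,"wy":0,"wz":24,"gripper":85},{"x":-237,"y":-43,"z":0,"wx":0,"wy":0,"wz":31,"gripper":85}]}' | head -2
python3 -m crank '{"series":[{"x":-43,"y":17,"z":10,"wx":0,"wy":0,"wz":6,"gripper":85},{"x":-86,"y":33,"z":20,"wx":0,"wy":0,"wz":12,"gripper":85},{"x":-129,"y":50,"z":30,"wx":0,"wy":0,"wz":18,"gripper":85},{"x":-172,"y":66,"z":40,"wx":0,"wy":0,"wz":24,"gripper":85},{"x":-216,"y":83,"z":50,"wx":0,"wy":0,"wz":29,"gripper":85}]}' | head -2
python3 -m crank '{"series":[{"x":-40,"y":23,"z":20,"wx":0,"wy":0,"wz":6,"gripper":85},{"x":-80,"y":46,"z":40,"wx":0,"wy":0,"wz":12,"gripper":85},{"x":-120,"y":69,"z":60,"wx":0,"wy":0,"wz":18,"gripper":85},{"x":-149,"y":86,"z":80,"wx":0,"wy":0,"wz":23,"gripper":85},{"x":-149,"y":86,"z":80,"wx":0,"wy":0,"wz":23,"gripper":85}]}' | head -2
python3 - <<'E'
from plan import *
plan([(.475,-.366,.12,-68.1)])
s=env.snapshot("wrist"); 
import pickle; pickle.dump(s,open("w1.pkl","wb"))
from fit import w,T
im=s["img"].copy()
for p in [(.065,.022,.003),(.065,-.022,.003),(-.065,-.022,.03),(-.065,.022,.03),(-.019,0,.0198)]:
    u=w2px(s,T(w,p),True); cv2.drawMarker(im,tuple(int(k) for k in u),(255,0,0),cv2.MARKER_CROSS,8,1)
cv2.imwrite("pics/w1.png",im)
E
```

```text
time_s: 1.15
tool_pos: [0.4807, 0.2705, 0.2501]
time_s: 1.65
tool_pos: [0.5007, 0.0302, 0.2502]
time_s: 2.15
tool_pos: [0.5221, -0.1996, 0.1996]
time_s: 2.65
tool_pos: [0.4731, -0.3699, 0.1176]
t 2.65 p [ 0.4731 -0.3699  0.1176] yaw -68.36 F [-1.7  0.5 -0.4] gap 0.085 zaxis [-0.0067 -0.0021 -1.    ]
shift [ 3.2 -2.9 -2.4] turn [-0.03  0.4  -0.26] dist 5.0
[ 0.4927 -0.359   0.3818] 21.88
[[-0.1, -0.8], [0.6, -0.4], [0.9, -0.8], [0.0, 0.1], [-0.6, -0.6], [-0.5, 0.2], [-0.6, -0.1]]
[ 0.6916  0.0441 -0.0182] -1.04
[[-0.1, 2.1], [0.9, -0.1], [2.3, -0.0], [-1.0, -0.0], [-1.1, -1.0]]
```

View pics/w1.png

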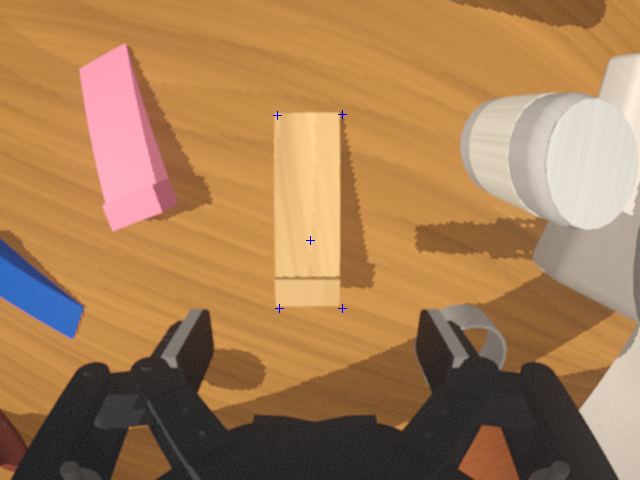

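The wrist view shows the oak wedge at (275–342,112–306), matching the fit to within about 2 px. The cutter is at (470,335) and the pink one is at (130,140). Before descending I check the finger clearance and refine the wedge pose.

```bash
python3 - <<'E'
from plan import *
import pickle
S=pickle.load(open("s0.pkl","rb")); s=pickle.load(open("w1.pkl","rb"))
from fit import w,T
from scipy.optimize import least_squares
obs=[((.065,.022,.003),(274.5,112.5)),((.065,-.022,.003),(340.5,111.5)),((-.065,-.022,.03),(340.5,305.5)),((-.065,.022,.03),(275,306))]
r=least_squares(lambda q:np.concatenate([w2px(s,T(q,p),True)-uv for p,uv in obs]),w)
print(r.x,np.degrees(r.x[2]),r.fun.round(1))
w=.5*(w+r.x); w[2]=r.x[2]; print("w",w)
c=px2w(S["top"],505,302,.02)[:2]-w[:2]; ca,sa=np.cos(w[2]),np.sin(w[2]); print("cutter in wedge",ca*c[0]+sa*c[1],-sa*c[0]+ca*c[1])
g=T(w,(-.019,0,0)); yaw=np.degrees(w[2])-90
plan([(g[0],g[1],.06,yaw),(g[0],g[1],.004,yaw)])
E
```

```text
[ 0.4927 -0.359   0.3818] 21.88
[[-0.1, -0.8], [0.6, -0.4], [0.9, -0.8], [0.0, 0.1], [-0.6, -0.6], [-0.5, 0.2], [-0.6, -0.1]]
[ 0.6916  0.0441 -0.0182] -1.04
[[-0.1, 2.1], [0.9, -0.1], [2.3, -0.0], [-1.0, -0.0], [-1.1, -1.0]]
[ 0.49388437 -0.35620017  0.37990619] 21.767021060787375 [ 0.4 -0.3 -0.6  0.4 -0.9  0.1  1.1 -0.4]
w [ 0.49330236 -0.35758566  0.37990619]
cutter in wedge -0.1207515195896861 -0.12669478247672222
t 2.7 p [ 0.4755 -0.3669  0.1185] yaw -68.06 F [ 0.9 -0.5 -0.1] gap 0.0847 zaxis [-4.e-03  3.e-04 -1.e+00]
shift [ 1.2 -2.  58.5] turn [-0.1   0.21  0.17] dist 59.0
shift [ 0.  0. 56.] turn [0. 0. 0.] dist 56.0
```

```bash

python3 -m crank '{"series":[{"x":1,"y":-2,"z":30,"wx":0,"wy":0,"wz":0,"gripper":85},{"x":1,"y":-2,"z":60,"wx":0,"wy":0,"wz":0,"gripper":85},{"x":1,"y":-2,"z":90,"wx":0,"wy":0,"wz":0,"gripper":85},{"x":1,"y":-2,"z":108,"wx":0,"wy":0,"wz":0,"gripper":85},{"x":1,"y":-2,"z":114,"wx":0,"wy":0,"wz":0,"gripper":85}]}'
python3 -m crank '{"series":[{"x":0,"y":0,"z":1,"wx":0,"wy":0,"wz":0,"gripper":55},{"x":0,"y":0,"z":1,"wx":0,"wy":0,"wz":0,"gripper":38},{"x":0,"y":0,"z":1,"wx":0,"wy":0,"wz":0,"gripper":35},{"x":0,"y":0,"z":1,"wx":0,"wy":0,"wz":0,"gripper":35},{"x":0,"y":0,"z":1,"wx":0,"wy":0,"wz":0,"gripper":35}]}' 40
python3 -m crank '{"series":[{"x":0,"y":0,"z":0,"wx":0,"wy":0,"wz":0,"gripper":35},{"x":0,"y":0,"z":0,"wx":0,"wy":0,"wz":0,"gripper":35},{"x":0,"y":0,"z":0,"wx":0,"wy":0,"wz":0,"gripper":35},{"x":0,"y":0,"z":0,"wx":0,"wy":0,"wz":0,"gripper":35},{"x":0,"y":0,"z":0,"wx":0,"wy":0,"wz":0,"gripper":35}]}'
python3 - <<'E'
from plan import *
plan([])
s=env.snapshot("wrist"); cv2.imwrite("pics/w2.png",s["img"])
E
```

```text
time_s: 3.2
tool_pos: [0.4789, -0.3595, 0.0044]
ee_rot: [-3.078, -0.61, 0.001]
wrist_force: [0.7, 0.1, -0.3]
finger_gap: 0.0853
grasp_force: 0.0
time_s: 3.7
tool_pos: [0.4794, -0.3632, 0.0068]
ee_rot: [3.081, 0.606, 0.004]
wrist_force: [-0.2, 0.5, 7.2]
finger_gap: 0.0425
grasp_force: 42.9
time_s: 4.2
tool_pos: [0.4794, -0.3632, 0.0068]
ee_rot: [3.081, 0.606, 0.004]
wrist_force: [-0.3, 0.2, 5.9]
finger_gap: 0.0427
grasp_force: 42.9
t 4.2 p [ 0.4794 -0.3632  0.0068] yaw -67.75 F [-0.3  0.2  5.9] gap 0.0427 zaxis [ 0.0026 -0.0014 -1.    ]
```

View pics/w2.png

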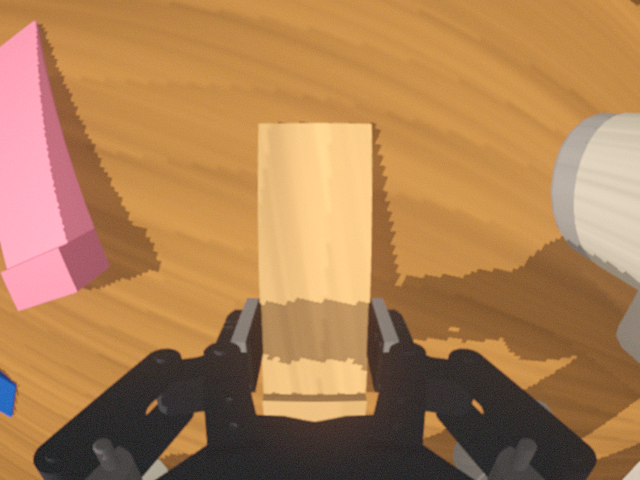

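The wrist view shows the wedge gripped squarely, with its nose corners at (258,123) and (374,122). I compute the nose offset and plan the carry.

```bash
python3 - <<'E' | grep -v '^\['
from plan import *
from fit import q,T
s=env.snapshot("wrist"); st=env.read_state(); M=R.from_rotvec(st["ee_rot"]).as_matrix()
for u in [(258,123.5),(316,123),(373.5,122.5)]: print("nose tool mm",(M.T@(px2w(s,*u,.003,True)-st["tool_pos"])*1000).round(1))
q[2]=-.018; yaw=np.degrees(q[2])-90
h=T(q,(-.065-.06-.08,-.115,0))
plan([(.4794,-.3632,.10,-67.75),(.505,-.20,.10,-80),(h[0],h[1],.10,yaw)])
E
```

```text
nose tool mm [ 80.7 -22.5   3.9]
nose tool mm [80.6  0.   4. ]
nose tool mm [81.2 22.4  4. ]
t 4.3 p [ 0.4794 -0.3632  0.0068] yaw -67.75 F [0.6 0.4 6. ] gap 0.0429 zaxis [ 0.0026 -0.0015 -1.    ]
shift [  0.2   0.2 -93.2] turn [ 0.13 -0.11 -0.  ] dist 93.0
shift [  85.5 -141.4    0. ] turn [ 0.    0.   12.25] dist 165.0
shift [   2.9 -134.3    0. ] turn [ 0.    0.   11.03] dist 134.0
```

```bash

python3 -m crank '{"series":[{"x":0,"y":0,"z":-10,"wx":0,"wy":0,"wz":0,"gripper":35},{"x":0,"y":0,"z":-30,"wx":0,"wy":0,"wz":0,"gripper":35},{"x":0,"y":0,"z":-55,"wx":0,"wy":0,"wz":0,"gripper":35},{"x":0,"y":0,"z":-80,"wx":0,"wy":0,"wz":0,"gripper":35},{"x":0,"y":0,"z":-95,"wx":0,"wy":0,"wz":0,"gripper":35}]}' | head -2
python3 -m crank '{"series":[{"x":15,"y":-25,"z":0,"wx":0,"wy":0,"wz":2,"gripper":35},{"x":34,"y":-56,"z":0,"wx":0,"wy":0,"wz":5,"gripper":35},{"x":52,"y":-88,"z":0,"wx":0,"wy":0,"wz":8,"gripper":35},{"x":70,"y":-118,"z":0,"wx":0,"wy":0,"wz":11,"gripper":35},{"x":85,"y":-141,"z":0,"wx":0,"wy":0,"wz":12.3,"gripper":35}]}' | head -2
python3 -m crank '{"series":[{"x":1,"y":-30,"z":0,"wx":0,"wy":0,"wz":3,"gripper":35},{"x":2,"y":-65,"z":0,"wx":0,"wy":0,"wz":6,"gripper":35},{"x":3,"y":-100,"z":0,"wx":0,"wy":0,"wz":9,"gripper":35},{"x":3,"y":-125,"z":0,"wx":0,"wy":0,"wz":11,"gripper":35},{"x":3,"y":-134,"z":0,"wx":0,"wy":0,"wz":11,"gripper":35}]}'
python3 - <<'E' | grep -v '^\['
from plan import *
from fit import q,T,bd
plan([])
env.read_state(); s=env.snapshot("wrist")
plan([])
im=s["img"].copy()
for p in [(-.08,-.14,.058),(.08,-.14,.058),(-.08,.14,.058),(-.08,-.14,.04),(.029,-.13,.078),(.001,-.13,.078),(-.065,-.115,.03)]:
    u=w2px(s,T(q,bd(*p)),True); print(p,u.round(1)); cv2.drawMarker(im,tuple(int(k) for k in u),(255,0,0),cv2.MARKER_CROSS,8,1)
u=w2px(s,T(q,(-.065,-.115,.0)),True); cv2.drawMarker(im,tuple(int(k) for k in u),(0,0,255),cv2.MARKER_CROSS,8,1)
cv2.imwrite("pics/w3.png",im)
import pickle; pickle.dump(s,open("w3.pkl","wb"))
E
```

```text
time_s: 4.8
tool_pos: [0.4786, -0.3631, 0.1023]
time_s: 5.3
tool_pos: [0.5035, -0.1967, 0.0998]
time_s: 5.8
tool_pos: [0.4825, -0.0636, 0.0996]
ee_rot: [-3.139, 0.022, 0.004]
wrist_force: [0.8, -0.6, -1.8]
finger_gap: 0.0432
grasp_force: 42.1
t 5.8 p [ 0.4825 -0.0636  0.0996] yaw -90.8 F [ 0.8 -0.6 -1.8] gap 0.0432 zaxis [-0.0026  0.0026 -1.    ]
t 5.85 p [ 0.4827 -0.0638  0.0997] yaw -90.76 F [-0.2  0.5 -1.5] gap 0.0428 zaxis [-0.0023  0.0025 -1.    ]
(-0.08, -0.14, 0.058) [371.9  37.9]
(0.08, -0.14, 0.058) [ 363.7 -176.5]
(-0.08, 0.14, 0.058) [-42.9  96. ]
(-0.08, -0.14, 0.04) [368.2  45.3]
(0.029, -0.13, 0.078) [ 351.3 -146.2]
(0.001, -0.13, 0.078) [ 352.7 -110.5]
(-0.065, -0.115, 0.03) [323.8  23.4]
```

View pics/w3.png

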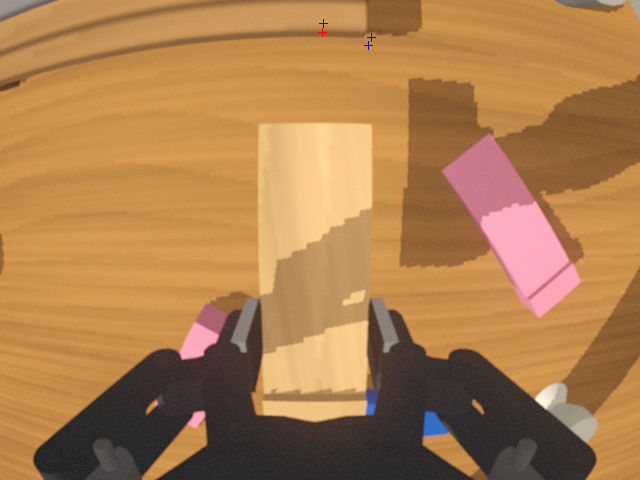

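The wrist view shows the board's lower front right corner at about (366,38), roughly 6 px further off than my fit. Pink at (205,330) and blue at (400,410) lie below. I refit the board with this view and check where the look-alikes lie relative to the placement.

```bash
python3 - <<'E' | grep -v '^\['
from plan import *
import pickle
from fit import q,T,bd,S
s=pickle.load(open("w3.pkl","rb"))
v=px2w(s,366.5,38.5,bd(-.08,-.14,.04)[2],True); e=T(q,bd(-.08,-.14,.04)); print("corner meas",v.round(4),"fit",e.round(4))
b=lambda u,v:(210+u/6,145+v/6)
for z in (.04,.058): print("top corner",z,px2w(S["top"],*b(744,456),bd(-.08,-.14,z)[2]).round(4))
print("side level corner",px2w(S["side"],300+547/6,170+352/6,bd(0,-.13,.078)[2]).round(4),T(q,bd(.001,-.13,.078)).round(4))
for n,u in dict(pinkR=[(371,247),(356,258),(403,285),(384,297)],pinkL=[(290,292),(301,300),(272,347),(257,338)],blue=[(322,325),(319,345),(373,337),(368,356)],cup=[(419,349)]).items():
    print(n,[px2w(S["top"],*k,.02)[:2].round(3).tolist() for k in u])
E
```

```text
corner meas [ 0.6131 -0.0937  0.0308] fit [ 0.609  -0.0946  0.0308]
top corner 0.04 [ 0.6151 -0.0955  0.0308]
top corner 0.058 [ 0.6113 -0.0942  0.0487]
side level corner [ 0.6924 -0.0844  0.0691] [ 0.6902 -0.0847  0.0691]
pinkR [[0.555, -0.189], [0.526, -0.152], [0.463, -0.268], [0.432, -0.222]]
pinkL [[0.438, 0.007], [0.42, -0.02], [0.306, 0.046], [0.327, 0.083]]
blue [[0.361, -0.072], [0.314, -0.066], [0.336, -0.195], [0.291, -0.184]]
cup [[0.31, -0.307]]
```

```bash
python3 - <<'E'
from plan import *
plan([(.521,-.0675,.06,-91.0),(.521,-.0675,.0068,-91.0)])
E
```

```text
t 5.85 p [ 0.4827 -0.0638  0.0997] yaw -90.76 F [-0.2  0.5 -1.5] gap 0.0428 zaxis [-0.0023  0.0025 -1.    ]
shift [38.4  3.3 39.6] turn [-0.14  0.13  0.24] dist 55.0
shift [ 0.   0.  53.2] turn [0. 0. 0.] dist 53.0
```

```bash

python3 -m crank '{"series":[{"x":15,"y":1,"z":15,"wx":0,"wy":0,"wz":0,"gripper":35},{"x":30,"y":2,"z":35,"wx":0,"wy":0,"wz":0,"gripper":35},{"x":38,"y":3,"z":60,"wx":0,"wy":0,"wz":0,"gripper":35},{"x":38,"y":3,"z":82,"wx":0,"wy":0,"wz":0,"gripper":35},{"x":38,"y":3,"z":88,"wx":0,"wy":0,"wz":0,"gripper":35}]}'
python3 -m crank '{"series":[{"x":0,"y":0,"z":2,"wx":0,"wy":0,"wz":0,"gripper":35},{"x":0,"y":0,"z":4,"wx":0,"wy":0,"wz":0,"gripper":35},{"x":0,"y":0,"z":5,"wx":0,"wy":0,"wz":0,"gripper":35},{"x":0,"y":0,"z":5,"wx":0,"wy":0,"wz":0,"gripper":35},{"x":0,"y":0,"z":5,"wx":0,"wy":0,"wz":0,"gripper":35}]}'
```

```text
time_s: 6.35
tool_pos: [0.5206, -0.0728, 0.0104]
ee_rot: [3.141, -0.032, -0.005]
wrist_force: [-0.6, 0.5, -0.8]
finger_gap: 0.0434
grasp_force: 42.0
time_s: 6.85
tool_pos: [0.5218, -0.071, 0.0078]
ee_rot: [3.141, -0.029, 0.002]
wrist_force: [1.4, 0.1, -1.3]
finger_gap: 0.0428
grasp_force: 42.0
```

```bash

python3 -m crank '{"series":[{"x":0,"y":-3,"z":0,"wx":0,"wy":0,"wz":0,"gripper":35},{"x":0,"y":-3,"z":1,"wx":0,"wy":0,"wz":0,"gripper":35},{"x":0,"y":-3,"z":2,"wx":0,"wy":0,"wz":0,"gripper":35},{"x":0,"y":-3,"z":2,"wx":0,"wy":0,"wz":0,"gripper":35},{"x":0,"y":-3,"z":2,"wx":0,"wy":0,"wz":0,"gripper":35}]}'
python3 -c "
from plan import *
plan([])"
```

```text
time_s: 7.35
tool_pos: [0.5218, -0.0671, 0.0068]
ee_rot: [-3.139, 0.028, -0.002]
wrist_force: [-3.0, 2.9, 11.4]
finger_gap: 0.0434
grasp_force: 43.5
t 7.35 p [ 0.5218 -0.0671  0.0068] yaw -91.02 F [-3.   2.9 11.4] gap 0.0434 zaxis [ 0.0011  0.0024 -1.    ]
```

```bash

python3 -m crank '{"series":[{"x":0,"y":0,"z":-1,"wx":0,"wy":0,"wz":0,"gripper":50},{"x":0,"y":0,"z":-1,"wx":0,"wy":0,"wz":0,"gripper":65},{"x":0,"y":0,"z":-1,"wx":0,"wy":0,"wz":0,"gripper":75},{"x":0,"y":0,"z":-1,"wx":0,"wy":0,"wz":0,"gripper":75},{"x":0,"y":0,"z":-1,"wx":0,"wy":0,"wz":0,"gripper":75}]}'
python3 -m crank '{"series":[{"x":0,"y":0,"z":-15,"wx":0,"wy":0,"wz":0,"gripper":75},{"x":0,"y":0,"z":-40,"wx":0,"wy":0,"wz":0,"gripper":75},{"x":0,"y":0,"z":-65,"wx":0,"wy":0,"wz":0,"gripper":75},{"x":-30,"y":0,"z":-70,"wx":0,"wy":0,"wz":0,"gripper":40},{"x":-68,"y":0,"z":-70,"wx":0,"wy":0,"wz":0,"gripper":12}]}'
python3 -m crank '{"series":[{"x":-5,"y":0,"z":0,"wx":0,"wy":0,"wz":0,"gripper":12},{"x":-5,"y":0,"z":0,"wx":0,"wy":0,"wz":0,"gripper":12},{"x":-5,"y":0,"z":0,"wx":0,"wy":0,"wz":0,"gripper":12},{"x":-5,"y":0,"z":0,"wx":0,"wy":0,"wz":0,"gripper":12},{"x":-5,"y":0,"z":0,"wx":0,"wy":0,"wz":0,"gripper":12}]}'
python3 - <<'E'
from plan import *
plan([(.45,-.067,.01,-91)])
s=env.snapshot("wrist"); cv2.imwrite("pics/w4.png",s["img"])
import pickle; pickle.dump(s,open("w4.pkl","wb"))
E
```

```text
time_s: 7.85
tool_pos: [0.5215, -0.0681, 0.006]
ee_rot: [3.141, -0.029, -0.001]
wrist_force: [-0.3, 0.0, -0.4]
finger_gap: 0.0752
grasp_force: 0.0
time_s: 8.35
tool_pos: [0.4555, -0.0674, 0.0781]
ee_rot: [3.14, -0.027, 0.009]
wrist_force: [-0.4, 0.1, -0.6]
finger_gap: 0.0476
grasp_force: 0.0
time_s: 8.85
tool_pos: [0.4497, -0.0668, 0.0761]
ee_rot: [3.141, -0.028, 0.001]
wrist_force: [-0.1, 0.1, -1.0]
finger_gap: 0.0115
grasp_force: 0.0
t 8.85 p [ 0.4497 -0.0668  0.0761] yaw -91.02 F [-0.1  0.1 -1. ] gap 0.0115 zaxis [ 8.e-04 -7.e-04 -1.e+00]
shift [ 0.3  0.1 66.1] turn [ 0.04 -0.05 -0.02] dist 66.0
```

View pics/w4.png

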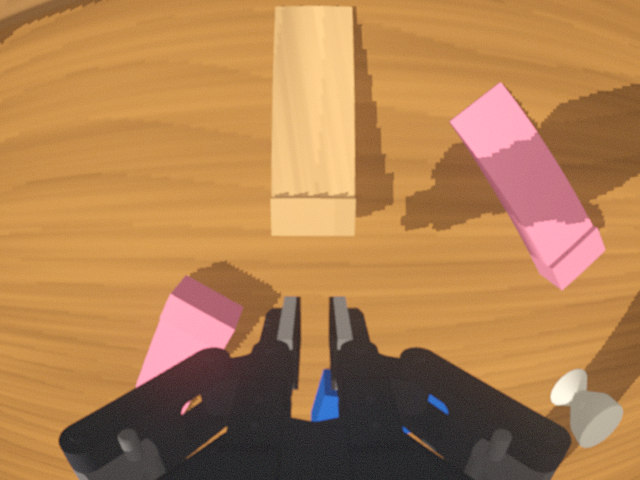

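The wrist view shows the wedge lying straight, with its nose at (275–352,7) and rear edge at (272–355,236). The fingers at about (290–340,300) are behind it, and the pink at (210,310) is clear.

```bash
python3 - <<'E' | grep -v '^\['
from plan import *
import pickle
from fit import T
from scipy.optimize import least_squares
s=pickle.load(open("w4.pkl","rb"))
obs=[((.065,.022,.003),(274.5,7)),((.065,-.022,.003),(352.5,7)),((-.065,-.022,.03),(355,236)),((-.065,.022,.03),(271.5,236))]
r=least_squares(lambda q:np.concatenate([w2px(s,T(q,p),True)-uv for p,uv in obs]),[.54,-.068,0])
print("wedge",r.x.round(4),np.degrees(r.x[2]).round(2),r.fun.round(1)," nose",T(r.x,(.065,0,0)).round(4)," back",T(r.x,(-.065,0,0)).round(4))
E
python3 -m crank '{"series":[{"x":2,"y":0,"z":15,"wx":0,"wy":0,"wz":0,"gripper":12},{"x":2,"y":0,"z":35,"wx":0,"wy":0,"wz":0,"gripper":12},{"x":2,"y":0,"z":52,"wx":0,"wy":0,"wz":0,"gripper":12},{"x":2,"y":0,"z":63,"wx":0,"wy":0,"wz":0,"gripper":12},{"x":2,"y":0,"z":66,"wx":0,"wy":0,"wz":0,"gripper":12}]}'
```

```text
wedge [ 0.5369 -0.0672 -0.0178] -1.02 [ 0.6 -0.5 -0.6 -0.4 -0.2  0.4  0.2  0.4]  nose [ 0.6019 -0.0684  0.    ]  back [ 0.4719 -0.0661  0.    ]
time_s: 9.4
tool_pos: [0.4503, -0.0667, 0.0091]
ee_rot: [-3.141, 0.029, 0.003]
wrist_force: [0.7, 1.6, 0.2]
finger_gap: 0.0125
grasp_force: 0.0
```

```bash
cat > bub.py <<'E'
from h import *
import pickle
from fit import T,S,q as q0
q=np.array([.6945,.0445,-.018])   # refined base pose
def prof(s,tilt):
    a=np.radians(tilt); g=s["img"].astype(np.float32); out=[]
    for y in np.arange(-.10,-.005,.002):
        v=[]
        for x in (.012,.015,.018):
            dy,dz=y-.125,.078-.049
            u=w2px(s,T(q,(x,.125+dy*np.cos(a)-dz*np.sin(a),.049+dz*np.cos(a)+dy*np.sin(a)))).astype(np.float32)
            v.append(cv2.remap(g,u[:1].reshape(1,1),u[1:].reshape(1,1),cv2.INTER_LINEAR)[0,0])
        out.append(np.mean(v,0))
    return np.array(out)
if __name__=="__main__":
    Y=np.arange(-.10,-.005,.002)
    for n in("top","side"):
        p=prof(S[n],2); p2=prof(env.snapshot(n),2)
        print(n); print(" ".join(f"{(y+.055)*1000:.0f}:{a[0]:.0f}/{a[2]:.0f}|{b[0]:.0f}/{b[2]:.0f}" for y,a,b in zip(Y,p,p2)))
E
python3 bub.py | grep -v '^\['
```

```text
top
-45:143/161|157/175 -43:110/124|119/135 -41:89/109|96/119 -39:85/113|92/123 -37:88/123|95/133 -35:92/130|98/139 -33:91/130|99/141 -31:90/129|100/142 -29:91/129|98/142 -27:90/129|98/141 -25:90/129|98/140 -23:91/129|97/139 -21:89/128|96/139 -19:89/128|95/139 -17:88/126|95/137 -15:85/122|92/133 -13:79/113|85/123 -11:69/98|75/107 -9:65/90|70/99 -7:67/94|71/101 -5:66/94|72/101 -3:66/93|72/101 -1:65/92|71/101 1:64/92|71/100 3:65/92|71/101 5:64/91|72/100 7:64/90|70/98 9:61/85|67/93 11:57/81|63/88 13:59/83|63/88 15:65/91|71/98 17:75/101|80/108 19:91/118|99/127 21:109/136|119/147 23:121/148|132/161 25:125/153|135/165 27:120/148|131/162 29:107/136|117/147 31:90/118|98/127 33:76/102|82/110 35:68/94|73/101 37:67/92|71/99 39:68/89|71/96 41:70/87|76/94 43:84/98|92/106 45:103/115|111/124 47:118/132|128/143 49:126/141|138/153
side
-45:119/129|126/136 -43:86/91|91/96 -41:64/66|67/70 -39:53/58|56/62 -37:57/68|59/71 -35:67/86|69/90 -33:79/104|84/112 -31:90/119|97/127 -29:95/126|103/134 -27:97/128|105/137 -25:98/129|105/138 -23:98/130|105/138 -21:98/130|105/139 -19:97/129|105/138 -17:97/128|105/138 -15:99/130|105/139 -13:98/129|104/136 -11:95/127|103/134 -9:90/118|97/125 -7:78/101|82/107 -5:62/80|65/86 -3:58/74|62/79 -1:53/68|56/72 1:53/68|56/72 3:57/73|61/78 5:61/76|63/81 7:62/78|64/83 9:61/77|64/83 11:60/77|63/82 13:56/73|61/79 15:48/64|56/71 17:42/54|47/58 19:41/50|40/49 21:43/54|44/54 23:51/65|53/68 25:70/87|73/91 27:90/110|95/116 29:105/127|111/134 31:116/138|122/146 33:113/135|118/141 35:108/129|112/135 37:97/117|101/122 39:81/100|84/104 41:67/85|70/88 43:63/79|65/83 45:67/82|70/88 47:80/93|84/100 49:97/107|102/115
```

```bash
python3 -m crank '{"series":[{"x":4,"y":0,"z":0,"wx":0,"wy":0,"wz":0,"gripper":12},{"x":8,"y":0,"z":0,"wx":0,"wy":0,"wz":0,"gripper":12},{"x":13,"y":0,"z":0,"wx":0,"wy":0,"wz":0,"gripper":12},{"x":19,"y":0,"z":0,"wx":0,"wy":0,"wz":0,"gripper":12},{"x":25,"y":0,"z":0,"wx":0,"wy":0,"wz":0,"gripper":12}]}'
python3 -m crank '{"series":[{"x":5,"y":0,"z":0,"wx":0,"wy":0,"wz":0,"gripper":12},{"x":10,"y":0,"z":0,"wx":0,"wy":0,"wz":0,"gripper":12},{"x":15,"y":0,"z":0,"wx":0,"wy":0,"wz":0,"gripper":12},{"x":20,"y":0,"z":0,"wx":0,"wy":0,"wz":0,"gripper":12},{"x":23,"y":0,"z":0,"wx":0,"wy":0,"wz":0,"gripper":12}]}'
```

```text
time_s: 10.0
tool_pos: [0.4756, -0.067, 0.0103]
ee_rot: [-3.141, 0.029, 0.001]
wrist_force: [-1.7, -0.3, 0.1]
finger_gap: 0.0119
grasp_force: 0.9
time_s: 10.5
tool_pos: [0.4994, -0.0677, 0.0101]
ee_rot: [3.141, -0.029, 0.001]
wrist_force: [-1.2, 0.3, 1.2]
finger_gap: 0.0123
grasp_force: 0.8
```

```bash
cat > pk.py <<'E'
from bub import *
import sys
tilt=float(sys.argv[1]); Y=np.arange(-.10,-.005,.002); k=(Y>-.055-.04)
st=env.read_state(); print("F",st["wrist_force"].round(1),"p",st["tool_pos"].round(4))
for n in("top","side"):
    p=prof(env.snapshot(n),tilt)[:,0]; print(n," ".join(f"{(y+.055)*1000:.0f}:{a:.0f}" for y,a in zip(Y,p)))
E
python3 pk.py 2 | grep -v '^\['
python3 -m crank '{"series":[{"x":2,"y":0,"z":0,"wx":0,"wy":0,"wz":0,"gripper":12},{"x":4,"y":0,"z":0,"wx":0,"wy":0,"wz":0,"gripper":12},{"x":6,"y":0,"z":0,"wx":0,"wy":0,"wz":0,"gripper":12},{"x":8,"y":0,"z":0,"wx":0,"wy":0,"wz":0,"gripper":12},{"x":10,"y":0,"z":0,"wx":0,"wy":0,"wz":0,"gripper":12}]}'
python3 pk.py 2 | grep -v '^\['
```

```text
F [-1.2  0.3  1.2] p [ 0.4994 -0.0677  0.0101]
top -45:158 -43:121 -41:98 -39:93 -37:96 -35:99 -33:100 -31:99 -29:99 -27:99 -25:98 -23:98 -21:99 -19:96 -17:97 -15:94 -13:86 -11:76 -9:70 -7:73 -5:73 -3:73 -1:73 1:72 3:72 5:72 7:72 9:67 11:63 13:64 15:70 17:81 19:99 21:119 23:131 25:136 27:133 29:119 31:100 33:84 35:74 37:71 39:72 41:78 43:92 45:111 47:130 49:139
side -45:125 -43:90 -41:67 -39:58 -37:60 -35:69 -33:83 -31:95 -29:101 -27:103 -25:103 -23:103 -21:103 -19:103 -17:104 -15:108 -13:105 -11:102 -9:96 -7:84 -5:66 -3:59 -1:54 1:56 3:61 5:64 7:65 9:63 11:63 13:63 15:56 17:46 19:40 21:43 23:53 25:74 27:98 29:114 31:122 33:120 35:114 37:101 39:85 41:73 43:66 45:67 47:82 49:101
time_s: 11.1
tool_pos: [0.5087, -0.0678, 0.0102]
ee_rot: [3.141, -0.029, -0.0]
wrist_force: [-1.2, -1.2, 1.8]
finger_gap: 0.0121
grasp_force: 0.7
F [-1.2 -1.2  1.8] p [ 0.5087 -0.0678  0.0102]
top -45:157 -43:120 -41:97 -39:93 -37:96 -35:99 -33:100 -31:98 -29:100 -27:101 -25:100 -23:99 -21:97 -19:98 -17:96 -15:93 -13:86 -11:77 -9:70 -7:72 -5:71 -3:71 -1:73 1:73 3:72 5:74 7:71 9:66 11:63 13:64 15:72 17:81 19:99 21:119 23:132 25:135 27:131 29:119 31:100 33:83 35:74 37:73 39:73 41:78 43:93 45:113 47:130 49:138
side -45:125 -43:90 -41:66 -39:56 -37:60 -35:69 -33:83 -31:94 -29:101 -27:104 -25:103 -23:103 -21:103 -19:104 -17:103 -15:105 -13:105 -11:104 -9:96 -7:81 -5:63 -3:57 -1:51 1:55 3:61 5:63 7:63 9:64 11:65 13:62 15:54 17:44 19:39 21:45 23:54 25:73 27:95 29:112 31:122 33:119 35:113 37:102 39:86 41:72 43:64 45:66 47:82 49:100
```

```bash
cat > pk.py <<'E'
from bub import *
import sys
tilt=float(sys.argv[1]); Y=np.arange(-.10,-.005,.002); d=(Y+.055)*1000
st=env.read_state(); print("F",st["wrist_force"].round(1),"p",st["tool_pos"].round(4))
for n,o in(("top",0),("side",6)):
    p=prof(env.snapshot(n),tilt)[:,0]; k=(d>-14+o/2)&(d<38+o); m=d[k][p[k].argmax()]; j=abs(d-m)<10; ww=np.clip(p[j]-p[k].min()-15,0,None)
    print(n,"peak",p[k].max().round(),"at",((ww*d[j]).sum()/ww.sum()).round(1), "" if len(sys.argv)<3 else " ".join(f"{y:.0f}:{a:.0f}" for y,a in zip(d,p)))
E
python3 -m crank '{"series":[{"x":2,"y":0,"z":0,"wx":0,"wy":0,"wz":0,"gripper":12},{"x":4,"y":0,"z":0,"wx":0,"wy":0,"wz":0,"gripper":12},{"x":6,"y":0,"z":0,"wx":0,"wy":0,"wz":0,"gripper":12},{"x":8,"y":0,"z":0,"wx":0,"wy":0,"wz":0,"gripper":12},{"x":10,"y":0,"z":0,"wx":0,"wy":0,"wz":0,"gripper":12}]}' | grep force
python3 pk.py 2 | grep -v '^\['
python3 -m crank '{"series":[{"x":2,"y":0,"z":0,"wx":0,"wy":0,"wz":0,"gripper":12},{"x":4,"y":0,"z":0,"wx":0,"wy":0,"wz":0,"gripper":12},{"x":6,"y":0,"z":0,"wx":0,"wy":0,"wz":0,"gripper":12},{"x":8,"y":0,"z":0,"wx":0,"wy":0,"wz":0,"gripper":12},{"x":10,"y":0,"z":0,"wx":0,"wy":0,"wz":0,"gripper":12}]}' | grep force
python3 pk.py 2 | grep -v '^\['
```

```text
wrist_force: [-1.0, 0.2, 0.9]
grasp_force: 0.8
F [-1.   0.2  0.9] p [ 0.5187 -0.068   0.0102]
top peak 135.0 at 25.2 
side peak 121.0 at 32.3 
wrist_force: [-1.8, -0.5, 0.6]
grasp_force: 0.8
F [-1.8 -0.5  0.6] p [ 0.5287 -0.0682  0.0102]
top peak 136.0 at 25.0 
side peak 123.0 at 32.2
```

```bash

python3 -m crank '{"series":[{"x":2,"y":0,"z":0,"wx":0,"wy":0,"wz":0,"gripper":12},{"x":4,"y":0,"z":0,"wx":0,"wy":0,"wz":0,"gripper":12},{"x":6,"y":0,"z":0,"wx":0,"wy":0,"wz":0,"gripper":12},{"x":8,"y":0,"z":0,"wx":0,"wy":0,"wz":0,"gripper":12},{"x":10,"y":0,"z":0,"wx":0,"wy":0,"wz":0,"gripper":12}]}' | grep force
python3 pk.py 2 | grep -v '^\['
python3 -m crank '{"series":[{"x":1,"y":0,"z":0,"wx":0,"wy":0,"wz":0,"gripper":12},{"x":3,"y":0,"z":0,"wx":0,"wy":0,"wz":0,"gripper":12},{"x":5,"y":0,"z":0,"wx":0,"wy":0,"wz":0,"gripper":12},{"x":6,"y":0,"z":0,"wx":0,"wy":0,"wz":0,"gripper":12},{"x":8,"y":0,"z":0,"wx":0,"wy":0,"wz":0,"gripper":12}]}' | grep force
python3 pk.py 2 | grep -v '^\['
```

```text
wrist_force: [-1.8, 0.5, 1.5]
grasp_force: 0.8
F [-1.8  0.5  1.5] p [ 0.5387 -0.0684  0.0102]
top peak 137.0 at 25.0 
side peak 120.0 at 32.3 
wrist_force: [-9.2, 0.1, 8.0]
grasp_force: 4.9
F [-9.2  0.1  8. ] p [ 0.5428 -0.0684  0.01  ]
top peak 137.0 at 25.1 
side peak 122.0 at 32.2
```

```bash

python3 -m crank '{"series":[{"x":1,"y":0,"z":0,"wx":0,"wy":0,"wz":0,"gripper":12},{"x":2,"y":0,"z":0,"wx":0,"wy":0,"wz":0,"gripper":12},{"x":3,"y":0,"z":0,"wx":0,"wy":0,"wz":0,"gripper":12},{"x":4,"y":0,"z":0,"wx":0,"wy":0,"wz":0,"gripper":12},{"x":4,"y":0,"z":0,"wx":0,"wy":0,"wz":0,"gripper":12}]}' | grep -E "force|pos"
python3 pk.py 2 | grep -v '^\['
```

```text
tool_pos: [0.5432, -0.0684, 0.0099]
wrist_force: [-14.0, 0.7, 11.2]
grasp_force: 7.1
F [-14.    0.7  11.2] p [ 0.5432 -0.0684  0.0099]
top peak 136.0 at 25.1 
side peak 121.0 at 32.3
```

The wedge has met the foot, and my fingers are pressing down with 11 N, which adds friction. I relieve that before pushing more.

```bash

python3 -m crank '{"series":[{"x":0,"y":0,"z":-1,"wx":0,"wy":0,"wz":0,"gripper":12},{"x":0,"y":0,"z":-2,"wx":0,"wy":0,"wz":0,"gripper":12},{"x":0,"y":0,"z":-2,"wx":0,"wy":0,"wz":0,"gripper":12},{"x":0,"y":0,"z":-2,"wx":0,"wy":0,"wz":0,"gripper":12},{"x":0,"y":0,"z":-2,"wx":0,"wy":0,"wz":0,"gripper":12}]}' | grep -E "force|pos"
python3 pk.py 2 | grep -v '^\['
```

```text
tool_pos: [0.544, -0.068, 0.0101]
wrist_force: [-9.6, -1.2, -1.9]
grasp_force: 4.6
F [-9.6 -1.2 -1.9] p [ 0.544  -0.068   0.0101]
top peak 136.0 at 24.9 
side peak 125.0 at 31.9
```

```bash

python3 -m crank '{"series":[{"x":1,"y":0,"z":0,"wx":0,"wy":0,"wz":0,"gripper":12},{"x":2,"y":0,"z":0,"wx":0,"wy":0,"wz":0,"gripper":12},{"x":3,"y":0,"z":0,"wx":0,"wy":0,"wz":0,"gripper":12},{"x":4,"y":0,"z":0,"wx":0,"wy":0,"wz":0,"gripper":12},{"x":5,"y":0,"z":0,"wx":0,"wy":0,"wz":0,"gripper":12}]}' | grep -E "force|pos"
python3 pk.py 1.9 | grep -v '^\['
```

```text
tool_pos: [0.5476, -0.068, 0.0101]
wrist_force: [-10.9, -0.8, 0.8]
grasp_force: 5.5
F [-10.9  -0.8   0.8] p [ 0.5476 -0.068   0.0101]
top peak 136.0 at 23.0 
side peak 118.0 at 30.2
```

```bash

python3 -m crank '{"series":[{"x":1,"y":0,"z":0,"wx":0,"wy":0,"wz":0,"gripper":12},{"x":2,"y":0,"z":0,"wx":0,"wy":0,"wz":0,"gripper":12},{"x":3,"y":0,"z":0,"wx":0,"wy":0,"wz":0,"gripper":12},{"x":4,"y":0,"z":0,"wx":0,"wy":0,"wz":0,"gripper":12},{"x":5,"y":0,"z":0,"wx":0,"wy":0,"wz":0,"gripper":12}]}' | grep -E "force|pos"
python3 -m crank '{"series":[{"x":1,"y":0,"z":0,"wx":0,"wy":0,"wz":0,"gripper":12},{"x":2,"y":0,"z":0,"wx":0,"wy":0,"wz":0,"gripper":12},{"x":3,"y":0,"z":0,"wx":0,"wy":0,"wz":0,"gripper":12},{"x":4,"y":0,"z":0,"wx":0,"wy":0,"wz":0,"gripper":12},{"x":5,"y":0,"z":0,"wx":0,"wy":0,"wz":0,"gripper":12}]}' | grep -E "force|pos"
python3 pk.py 1.4 | grep -v '^\['
```

```text
tool_pos: [0.5526, -0.068, 0.0101]
wrist_force: [-11.7, -0.8, 0.6]
grasp_force: 5.6
tool_pos: [0.5573, -0.0681, 0.01]
wrist_force: [-12.3, -0.1, -0.0]
grasp_force: 5.9
F [-12.3  -0.1  -0. ] p [ 0.5573 -0.0681  0.01  ]
top peak 136.0 at 17.7 
side peak 104.0 at 27.4
```

```bash

python3 -m crank '{"series":[{"x":1,"y":0,"z":0,"wx":0,"wy":0,"wz":0,"gripper":12},{"x":2,"y":0,"z":0,"wx":0,"wy":0,"wz":0,"gripper":12},{"x":3,"y":0,"z":0,"wx":0,"wy":0,"wz":0,"gripper":12},{"x":4,"y":0,"z":0,"wx":0,"wy":0,"wz":0,"gripper":12},{"x":5,"y":0,"z":0,"wx":0,"wy":0,"wz":0,"gripper":12}]}' | grep -E "force|pos"
python3 -m crank '{"series":[{"x":1,"y":0,"z":0,"wx":0,"wy":0,"wz":0,"gripper":12},{"x":2,"y":0,"z":0,"wx":0,"wy":0,"wz":0,"gripper":12},{"x":3,"y":0,"z":0,"wx":0,"wy":0,"wz":0,"gripper":12},{"x":4,"y":0,"z":0,"wx":0,"wy":0,"wz":0,"gripper":12},{"x":5,"y":0,"z":0,"wx":0,"wy":0,"wz":0,"gripper":12}]}' | grep -E "force|pos"
python3 -m crank '{"series":[{"x":1,"y":0,"z":0,"wx":0,"wy":0,"wz":0,"gripper":12},{"x":2,"y":0,"z":0,"wx":0,"wy":0,"wz":0,"gripper":12},{"x":3,"y":0,"z":0,"wx":0,"wy":0,"wz":0,"gripper":12},{"x":4,"y":0,"z":0,"wx":0,"wy":0,"wz":0,"gripper":12},{"x":5,"y":0,"z":0,"wx":0,"wy":0,"wz":0,"gripper":12}]}' | grep -E "force|pos"
python3 pk.py 0.7 p | grep -v '^\['
```

```text
tool_pos: [0.5624, -0.0682, 0.0101]
wrist_force: [-11.3, 0.5, 1.0]
grasp_force: 5.8
tool_pos: [0.5673, -0.0683, 0.0101]
wrist_force: [-12.6, 0.0, 1.9]
grasp_force: 6.3
tool_pos: [0.5721, -0.0685, 0.0101]
wrist_force: [-13.4, 1.5, 1.8]
grasp_force: 6.2
F [-13.4   1.5   1.8] p [ 0.5721 -0.0685  0.0101]
top peak 134.0 at 8.1 -45:173 -43:130 -41:98 -39:94 -37:96 -35:99 -33:99 -31:99 -29:100 -27:99 -25:99 -23:100 -21:101 -19:99 -17:98 -15:96 -13:89 -11:83 -9:84 -7:91 -5:93 -3:88 -1:82 1:88 3:106 5:124 7:134 9:131 11:122 13:108 15:92 17:79 19:74 21:72 23:71 25:72 27:74 29:72 31:73 33:74 35:74 37:73 39:73 41:75 43:88 45:110 47:129 49:138
side peak 106.0 at 14.5 -45:164 -43:126 -41:87 -39:65 -37:62 -35:66 -33:78 -31:91 -29:98 -27:102 -25:102 -23:102 -21:102 -19:104 -17:104 -15:103 -13:103 -11:102 -9:101 -7:90 -5:74 -3:65 -1:63 1:70 3:78 5:78 7:77 9:81 11:94 13:105 15:106 17:101 19:91 21:78 23:65 25:58 27:59 29:59 31:59 33:61 35:63 37:62 39:61 41:60 43:60 45:67 47:79 49:96
```

```bash

python3 -m crank '{"series":[{"x":1,"y":0,"z":0,"wx":0,"wy":0,"wz":0,"gripper":12},{"x":2,"y":0,"z":0,"wx":0,"wy":0,"wz":0,"gripper":12},{"x":3,"y":0,"z":0,"wx":0,"wy":0,"wz":0,"gripper":12},{"x":4,"y":0,"z":0,"wx":0,"wy":0,"wz":0,"gripper":12},{"x":5,"y":0,"z":0,"wx":0,"wy":0,"wz":0,"gripper":12}]}' | grep -E "force|pos"
python3 -m crank '{"series":[{"x":1,"y":0,"z":0,"wx":0,"wy":0,"wz":0,"gripper":12},{"x":2,"y":0,"z":0,"wx":0,"wy":0,"wz":0,"gripper":12},{"x":3,"y":0,"z":0,"wx":0,"wy":0,"wz":0,"gripper":12},{"x":4,"y":0,"z":0,"wx":0,"wy":0,"wz":0,"gripper":12},{"x":4,"y":0,"z":0,"wx":0,"wy":0,"wz":0,"gripper":12}]}' | grep -E "force|pos"
python3 pk.py 0.2 p | grep -v '^\['
```

```text
tool_pos: [0.5772, -0.0686, 0.01]
wrist_force: [-11.2, 0.7, 2.1]
grasp_force: 6.1
tool_pos: [0.5816, -0.0687, 0.01]
wrist_force: [-11.0, 0.9, 2.0]
grasp_force: 6.0
F [-11.    0.9   2. ] p [ 0.5816 -0.0687  0.01  ]
top peak 145.0 at 1.6 -45:167 -43:138 -41:100 -39:94 -37:96 -35:100 -33:102 -31:101 -29:99 -27:100 -25:101 -23:101 -21:100 -19:100 -17:101 -15:96 -13:88 -11:83 -9:83 -7:91 -5:103 -3:121 -1:138 1:145 3:143 5:134 7:120 9:98 11:77 13:68 15:68 17:70 19:72 21:72 23:73 25:73 27:73 29:72 31:72 33:72 35:72 37:72 39:72 41:76 43:88 45:111 47:129 49:139
side peak 134.0 at 8.6 -45:146 -43:105 -41:72 -39:56 -37:53 -35:63 -33:78 -31:92 -29:99 -27:103 -25:105 -23:104 -21:103 -19:103 -17:105 -15:104 -13:103 -11:103 -9:103 -7:93 -5:78 -3:69 -1:69 1:81 3:99 5:116 7:128 9:134 11:124 13:111 15:94 17:67 19:47 21:42 23:45 25:54 27:59 29:63 31:64 33:64 35:64 37:64 39:64 41:62 43:62 45:69 47:81 49:98
```

```bash

python3 -m crank '{"series":[{"x":0.5,"y":0,"z":0,"wx":0,"wy":0,"wz":0,"gripper":12},{"x":1,"y":0,"z":0,"wx":0,"wy":0,"wz":0,"gripper":12},{"x":1.5,"y":0,"z":0,"wx":0,"wy":0,"wz":0,"gripper":12},{"x":2,"y":0,"z":0,"wx":0,"wy":0,"wz":0,"gripper":12},{"x":2,"y":0,"z":0,"wx":0,"wy":0,"wz":0,"gripper":12}]}' | grep -E "force|pos"
python3 pk.py 0.05 | grep -v '^\['
python3 - <<'E' | grep -v '^\['
from bub import *
t=env.snapshot("top"); s=env.snapshot("side")
a=cv2.resize(t["img"][165:195,265:338],(796,327),interpolation=cv2.INTER_CUBIC)
b=cv2.resize(s["img"][190:240,360:420],None,fx=5.4,fy=5.4,interpolation=cv2.INTER_CUBIC); c=cv2.resize(s["img"][200:270,330:430],None,fx=3.8,fy=3.8,interpolation=cv2.INTER_CUBIC)
C=np.zeros((597,796,3),np.uint8); C[:327]=a; C[330:330+266,:380]=c; C[330:597,400:724]=b[:267]
cv2.imwrite("pics/f.png",C)
E
```

```text
tool_pos: [0.5832, -0.0688, 0.0101]
wrist_force: [-12.1, -0.1, 3.0]
grasp_force: 6.3
F [-12.1  -0.1   3. ] p [ 0.5832 -0.0688  0.0101]
top peak 158.0 at 0.8 
side peak 157.0 at 8.2
```

View pics/f.png

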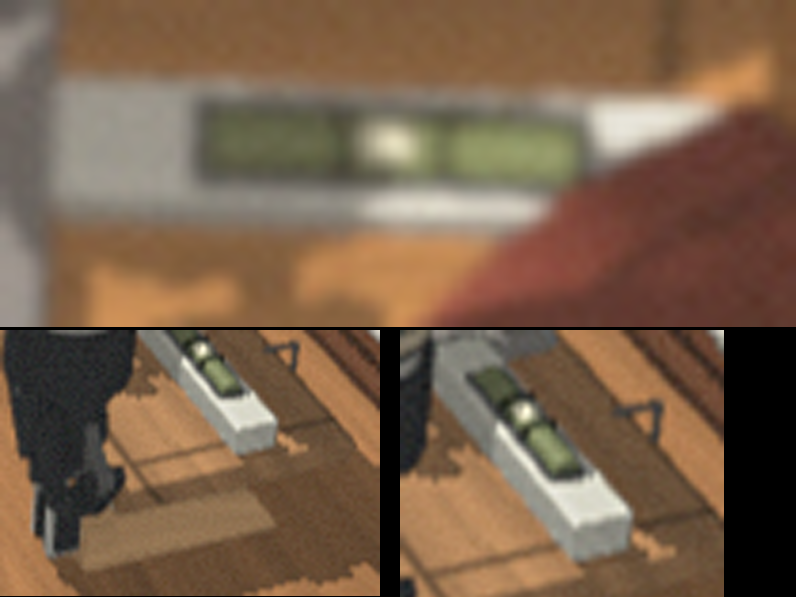

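The picture shows the bubble at about (358–420,145) between lines at x≈350 and 443, so it is about 1.5 mm short of centre. The wedge lies under the corner with its right nose corner at (275,525) in the crop. One more small push.

```bash

python3 -m crank '{"series":[{"x":0.5,"y":0,"z":0,"wx":0,"wy":0,"wz":0,"gripper":12},{"x":1,"y":0,"z":0,"wx":0,"wy":0,"wz":0,"gripper":12},{"x":1.5,"y":0,"z":0,"wx":0,"wy":0,"wz":0,"gripper":12},{"x":2,"y":0,"z":0,"wx":0,"wy":0,"wz":0,"gripper":12},{"x":2,"y":0,"z":0,"wx":0,"wy":0,"wz":0,"gripper":12}]}' | grep -E "force|pos"
python3 pk.py 0 p | grep -v '^\['
python3 -c "
from bub import *
print('nose corner',px2w(S['side'],402.4,251.3,.003),T(q,(-.065,-.115,0)))" | grep nose
```

```text
tool_pos: [0.5854, -0.0688, 0.0101]
wrist_force: [-12.1, -0.5, 4.1]
grasp_force: 6.3
F [-12.1  -0.5   4.1] p [ 0.5854 -0.0688  0.0101]
top peak 169.0 at -0.3 -45:101 -43:92 -41:83 -39:87 -37:95 -35:99 -33:99 -31:99 -29:102 -27:102 -25:100 -23:100 -21:99 -19:99 -17:98 -15:96 -13:89 -11:83 -9:86 -7:102 -5:130 -3:157 -1:169 1:166 3:149 5:125 7:99 9:75 11:64 13:63 15:66 17:70 19:73 21:72 23:73 25:71 27:71 29:74 31:73 33:73 35:73 37:72 39:72 41:76 43:89 45:112 47:130 49:139
side peak 157.0 at 7.8 -45:138 -43:111 -41:82 -39:61 -37:59 -35:65 -33:78 -31:92 -29:99 -27:103 -25:103 -23:103 -21:102 -19:103 -17:105 -15:104 -13:103 -11:104 -9:104 -7:92 -5:77 -3:65 -1:66 1:90 3:124 5:146 7:157 9:151 11:133 13:117 15:95 17:68 19:44 21:40 23:46 25:54 27:60 29:62 31:65 33:65 35:63 37:61 39:59 41:59 43:61 45:67 47:81 49:98
nose corner [ 0.72259968 -0.0965936   0.003     ] [ 0.62744064 -0.06931143  0.        ]
```

```bash

python3 -m crank '{"series":[{"x":-3,"y":0,"z":-0.5,"wx":0,"wy":0,"wz":0,"gripper":12},{"x":-6,"y":0,"z":-1,"wx":0,"wy":0,"wz":0,"gripper":12},{"x":-12,"y":0,"z":-2,"wx":0,"wy":0,"wz":0,"gripper":12},{"x":-25,"y":0,"z":-4,"wx":0,"wy":0,"wz":0,"gripper":12},{"x":-40,"y":0,"z":-10,"wx":0,"wy":0,"wz":0,"gripper":12}]}' | grep -E "force|pos"
python3 -m crank '{"series":[{"x":-30,"y":0,"z":-20,"wx":0,"wy":0,"wz":0,"gripper":12},{"x":-50,"y":0,"z":-50,"wx":0,"wy":0,"wz":0,"gripper":12},{"x":-60,"y":0,"z":-90,"wx":0,"wy":0,"wz":0,"gripper":12},{"x":-60,"y":0,"z":-100,"wx":0,"wy":0,"wz":0,"gripper":12},{"x":-60,"y":0,"z":-100,"wx":0,"wy":0,"wz":0,"gripper":12}]}' | grep -E "force|pos"
python3 pk.py 0 p | grep -v '^\['
```

```text
tool_pos: [0.5552, -0.0688, 0.0227]
wrist_force: [-0.3, -0.0, 0.0]
grasp_force: 0.0
tool_pos: [0.4962, -0.0679, 0.1245]
wrist_force: [1.3, -0.2, -1.0]
grasp_force: 0.0
F [ 1.3 -0.2 -1. ] p [ 0.4962 -0.0679  0.1245]
top peak 172.0 at -0.5 -45:175 -43:134 -41:99 -39:94 -37:98 -35:101 -33:101 -31:102 -29:100 -27:101 -25:101 -23:101 -21:100 -19:99 -17:100 -15:97 -13:89 -11:83 -9:87 -7:104 -5:133 -3:160 -1:172 1:166 3:147 5:122 7:96 9:75 11:65 13:64 15:69 17:73 19:74 21:72 23:71 25:73 27:74 29:74 31:74 33:73 35:74 37:73 39:72 41:76 43:90 45:113 47:130 49:139
side peak 155.0 at 7.5 -45:128 -43:97 -41:72 -39:55 -37:55 -35:63 -33:76 -31:89 -29:97 -27:102 -25:101 -23:100 -21:98 -19:99 -17:101 -15:102 -13:102 -11:102 -9:101 -7:90 -5:76 -3:63 -1:63 1:85 3:119 5:143 7:155 9:147 11:121 13:98 15:80 17:59 19:43 21:40 23:44 25:51 27:59 29:62 31:63 33:62 35:62 37:61 39:60 41:60 43:59 45:62 47:75 49:93
```

```bash
python3 -c "
from bench import env
print(env.finish_job())"
```

```text
the job is handed in; nothing more can be done
None
```

The wedge is under the near right foot and holding the board. My last camera reading put the bubble within about 1 mm of centre after the arm backed clear. I handed the job in, but it returned no verdict.

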